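# Stand the tipped oil bottle up in the stock tray

### The job

The red oil bottle has tipped over in the stock tray on the chain workshop's bench. Stand it upright, cap up, in the middle of its red square in the row, setting it down rather than dropping it, and let go. Leave the yellow and the green bottle in the tray standing where they are.

Things in the scene. Friction and masses are not known exactly. Their poses are not given: they have to be found in the camera images.
- red_center (a point): Red oil bottle, lying on a flat side in the tray, cap towards the robot's left: square body 54 x 54 x 96 mm, then shoulder and round black cap (30 mm wide), 130 mm long in all, 0.2 to 0.4 kg. (The grey bottle lying outside the tray is not it.) The point is on its axis, 65 mm from the base; z points from base to cap (level as it lies, up when it stands), x and y out through the flat sides.
- red_spot (a point): Centre of the red square (90 x 90 mm, flat, white border) on the tray floor, where the red bottle must stand; the bottle lies across it. The point is on the floor, 6 mm above the bench; z is up, x along the tray. The grey tray is fixed, 370 x 200 mm, rim 14 mm high; its three squares (yellow, red, green in any order) lie in a row along x, leading away from the robot, 125 mm apart.
- yellow_center (a point): Same square-section oil bottle, 54 x 54 x 130 mm, yellow with a black cap, standing upright in the tray and to be left standing where it is. The point is its centre, 65 mm above its base; z points from base to cap.
- green_center (a point): Same square-section oil bottle, 54 x 54 x 130 mm, green with a black cap, standing upright in the tray and to be left standing where it is. The point is its centre, 65 mm above its base; z points from base to cap.
There are look-alikes about, which are no part of the job. What is shaped like the part that bears yellow_center but purple is not meant.

How it is judged:
At the end, for the whole second after the job is handed in: The red bottle stands still on the tray floor, cap up and upright within 10 degrees, its axis within 25 mm of the centre of the red square; the yellow and green bottles stand upright within 10 degrees, less than 20 mm from where they began (angle between each of red_center, yellow_center, green_center's own z axis and vertical below 0.17 rad and horizontal distance between red_center and red_spot below 0.025 m and height (world z) of red_center between 0.063 and 0.079 m and linear speed of red below 0.03 m/s and distance of each of yellow_center, green_center from where it was at the start of the episode below 0.02 m); the robot touches nothing.
It fails at once if the yellow bottle is knocked over (tilted more than 30 degrees) (angle between yellow_center's own z axis and vertical above 0.52 rad).
It fails at once if the green bottle is knocked over (tilted more than 30 degrees) (angle between green_center's own z axis and vertical above 0.52 rad).
It fails at once if the red bottle is dropped (falls freely with its centre more than 115 mm above the bench, about 45 mm above its standing height) (contact force between red and anything else below 0.02 N and height (world z) of red_center above 0.115 m).
It also fails if it takes over 38 s, if anything falls off the work surface, if the arm or the gripper's body presses on something with over 40 N, if the wrist force passes 120 N, or if a joint passes its speed limit or range.

### The arm

A 6-joint arm with a two-finger parallel gripper is mounted at the origin on the work surface. World frame = base frame: x ahead of the robot, y to its left, z up, the work surface at z = 0. Lengths are in m, angles in rad, forces in N, time in s.
With the tool pointing down it reaches from about 0.35 to 0.875 m from the base axis. Payload 15.5 kg.
Tool frame: the origin (TCP) lies at the very end of the fingers, on their centre line; the grasp point (between the pads) lies 19 mm behind it; y points along the fingers, z is the direction in which the jaws open and shut, and the axes are right-handed (so a half turn about y gives the same grasp; the last joint's range is limited). The gripper opens to 85 mm and grips with 20 to 120 N. Pads are 22 mm wide; open, the fingers measure 114 mm over their backs; the gripper's body (76 mm by 85 mm) begins 54 mm behind the grasp point. The pads swing forward as they close: fully open they stand 13 mm farther back than shut.
Start: joints at [1.155, 0.494, 1.345, -0, 1.302, -0.096], TCP at [0.196, 0.593, 0.231] pointing down, gripper open.
Joint ranges: [-2.91, 2.91], [-0.82, 2.16], [0.22, 2.67], [-1.22, 4.37], [0.12, 2.79], [-3.08, 3.08]. Speed limits (rad/s): [1.89, 1.89, 2.57, 3.01, 3.01, 3.01].

### API

Orientations are given as a 3x3 rotation matrix whose columns are the frame's x, y, z axes.
In Python, from rig import status, optics, r gives the robot as it stands.
- The arm moves only by the shell command python3 -m jog 'ROWS' [OPENING] [FORCE]. ROWS is JSON, a list of rows, each a list of 2 entries, a list of its own where there are three numbers: the shift along the tool's x, y, z in units of 25 mm (1.0 is 25 mm), then the turn about the tool's y in units of 6 degrees (1.0 is 6 degrees). In form: [[[dx, dy, dz], turn], ...]. A call has 1 to 10 rows; each row is the pose to reach, as a shift and turn from the pose measured when the call began, along the tool's axes at that moment; what a row does not reach only later rows make up. A row lasts 1/12 s, in which the tool goes at most 41.7 mm and 7.16 degrees, less where a joint would pass 70% of its speed; a pose out of reach is approached as far as the arm can. A call with a gripper value outside its range is refused whole. OPENING is the opening in per cent of the stroke, from 0 (shut) to 100 (fully open), set as the call begins (- or left out, the last holds). The fingers move at their own pace and stop on an object; FORCE is the grip in N (left out, the last holds). Time passes only in rows, so rows that repeat a pose let the fingers close. It gives the time, the measured TCP pose, the force and the opening at its end, in the units of the state.
- status.observe(): the state, without advancing time (a new reading comes with each control period).
- optics.read_camera(name): name is "scene" or "top"; returns a dict with "image" (420x560x3 uint8, blue, green, red), "depth" (420x560 float32, m along the optical axis (not along the pixel's ray), 0 where there is no reading), "camera_matrix" (3x3 intrinsics, pixels), "origin" and "rotation" of the camera in the world. Camera axes: x right, y up, looking along -z (the intrinsics and any distortion apply to the point x, -y, -z); pixel columns grow to the right and rows downward; lengths in m; the calibration is good to about 2 mm. A picture is of the moment at which its call begins.
- r.finish_job(): hands the job in, once; it reports no verdict.
The state is a dict: "t": time; "joint_positions": joint angles; "joint_velocities": joint speeds; "joint_torque": joint torques, N m; "tool_pos": TCP position; "ee_rot": TCP orientation; "force": force on the tool from outside, world axes, zero at the start; "torque": the same for the moment, N m; "gripper_width": finger opening in m.
Only numpy, scipy, OpenCV 4.12 (cv2) and the standard library are available. Lean on these libraries where they do the work, as an engineer would, in place of code of your own. Each camera call takes 0.05 s, during which the arm holds its last target. There are 200 camera calls.

## Working session

There is one attempt and no reset: what is moved stays moved. The work goes in short steps, Python scripts to look and compute and a shell command to move; the robot and the scene stay as the last step left them, time stands still between calls to the robot, and variables do not carry over. Pictures are saved under pics/ and viewed, about 8 in all and at most 12, crops included, and the job is handed in when it is done.

```bash
mkdir -p pics
python3 - <<'E'
from rig import status, optics
import cv2,numpy as np
s=status.observe();print({k:np.round(v,3).tolist() for k,v in s.items()})
for n in("scene","top"):
    c=optics.read_camera(n);cv2.imwrite(f"pics/{n}0.png",c["image"]);np.savez(f"{n}0.npz",**c)
    print(n,np.round(c["camera_matrix"],1).tolist(),np.round(c["origin"],3),np.round(c["rotation"],3).tolist(),c.keys())
E
```

```text
{'t': 0.0, 'joint_positions': [1.155, 0.494, 1.346, -0.0, 1.303, -0.096], 'joint_velocities': [0.001, 0.001, -0.001, -0.002, 0.001, 0.001], 'joint_torque': [0.001, -88.215, -38.387, -0.0, 0.01, 0.0], 'tool_pos': [0.196, 0.593, 0.231], 'ee_rot': [[0.949, -0.0, 0.314], [-0.314, -0.001, 0.949], [-0.0, -1.0, -0.001]], 'force': [-0.612, -0.017, 0.037], 'torque': [0.023, 0.023, 0.017], 'gripper_width': 0.086}
scene [[436.8, 0.0, 273.1], [0.0, 436.8, 204.6], [0.0, 0.0, 1.0]] [ 1.077 -0.231  0.437] [[0.416, -0.49, 0.766], [0.909, 0.246, -0.337], [-0.023, 0.837, 0.547]] dict_keys(['image', 'depth', 'camera_matrix', 'origin', 'rotation'])
top [[489.7, 0.0, 283.2], [0.0, 489.7, 205.2], [0.0, 0.0, 1.0]] [ 0.402 -0.012  0.938] [[0.001, 0.986, -0.164], [-1.0, -0.001, -0.015], [-0.015, 0.164, 0.986]] dict_keys(['image', 'depth', 'camera_matrix', 'origin', 'rotation'])
```

View pics/scene0.png

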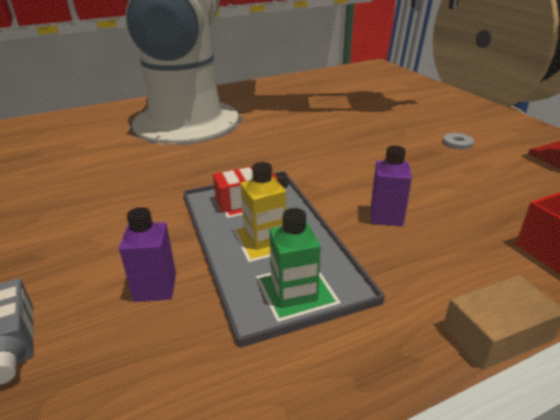

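View pics/top0.png

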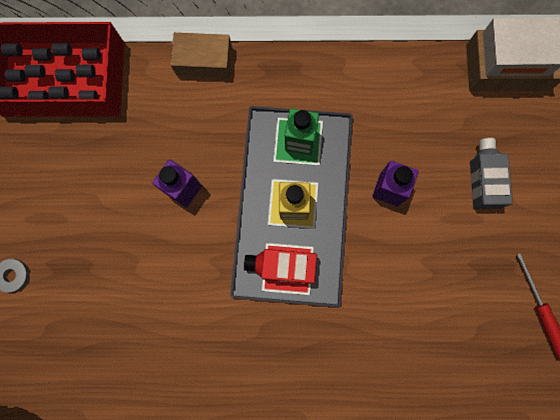

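The top view shows the red bottle at about (250-318, 247-287), cap left, lying on the nearest square. The yellow bottle is at (295,203), the green at (300,135), and the tray corners are near (249,107), (352,115), (340,306) and (234,298). The tool can't tilt, so I plan to pinch the cap lightly and let the bottle swing upright.

```bash
cat > h.py <<'E'
import numpy as np,cv2
def proj2w(c,uv,z):  # pixel -> world on plane z
    K=c["camera_matrix"];uv=np.atleast_2d(uv).astype(float)
    d=np.c_[(uv[:,0]-K[0,2])/K[0,0],-(uv[:,1]-K[1,2])/K[1,1],-np.ones(len(uv))]@c["rotation"].T
    return c["origin"]+d*((z-c["origin"][2])/d[:,2])[:,None]
def cloud(c):
    K=c["camera_matrix"];v,u=np.mgrid[:420,:560];D=c["depth"]
    p=np.stack([(u-K[0,2])/K[0,0]*D,-(v-K[1,2])/K[1,1]*D,-D],-1)
    return p@c["rotation"].T+c["origin"]
E
python3 - <<'E'
import numpy as np,cv2
from h import *
c=dict(np.load("top0.npz"));im=c["image"];P=cloud(c)
print(proj2w(c,[(249,107),(352,115),(340,306),(234,298)],.014).round(3).tolist())
hsv=cv2.cvtColor(im,cv2.COLOR_BGR2HSV)
z=P[...,2];roi=np.zeros(z.shape,bool);roi[235:300,235:330]=1
m=roi&(z>.052)&(z<.07)
print("top face",m.sum(),P[m].mean(0).round(4),cv2.minAreaRect(P[m][:,:2].astype(np.float32)))
k=roi&(im.max(2)<45)&(z>.025);k[:,262:]=0
print("cap",k.sum(),P[k].min(0).round(3),P[k].max(0).round(3),P[k].mean(0).round(3))
print("floor z",np.median(z[150:170,330:340]))
for n,b in(("y",(185,225,275,320)),("g",(105,165,275,325))):
    q=P[b[0]:b[1],b[2]:b[3]].reshape(-1,3);q=q[q[:,2]>.125];print(n,q.mean(0).round(3),q[:,2].max())
cr=cv2.resize(im[95:310,225:360],None,fx=4,fy=2.75*1.0,interpolation=cv2.INTER_CUBIC)
cr=cv2.resize(im[235:310,225:335],None,fx=7,fy=7,interpolation=cv2.INTER_CUBIC);cv2.imwrite("pics/crop1.png",cr)
E
```

```text
[[0.753, 0.07, 0.014], [0.736, -0.134, 0.014], [0.367, -0.103, 0.014], [0.381, 0.093, 0.014]]
top face 1708 [ 0.4386 -0.0076  0.0609] ((0.44014325737953186, 0.006228715181350708), (0.12766744196414948, 0.05486993491649628), 84.8626708984375)
cap 169 [0.43  0.052 0.033] [0.459 0.072 0.052] [0.445 0.062 0.046]
floor z 0.007193323590346579
y [ 0.549 -0.019  0.167] 0.9376997987549465
g [ 0.674 -0.031  0.166] 0.9376997987549465
```

View pics/crop1.png

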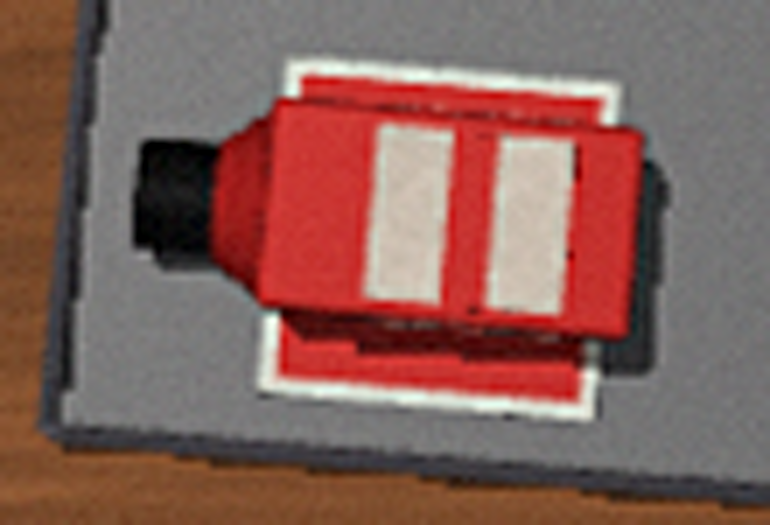

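```bash
python3 - <<'E'
import numpy as np
from h import *
c=dict(np.load("top0.npz"))
q=np.array([(288,58),(622,84),(596,418),(258,390)])/7+[225,235]-.43
w=proj2w(c,q,.006);print(w.round(4).tolist(),w.mean(0))
E
J='python3 -m jog'
python3 -m jog '[[[16.07,4.4,-16.88],12.8],[[16.07,4.4,-16.88],12.8],[[16.07,4.4,-16.88],12.8],[[16.07,4.4,-16.88],12.8],[[16.07,4.4,-16.88],12.8],[[16.07,4.4,-16.88],12.8],[[16.07,4.4,-16.88],12.8],[[16.07,4.4,-16.88],12.8],[[16.07,4.4,-16.88],12.8],[[16.07,4.4,-16.88],12.8]]' 62 20
```

```text
[[0.4843, 0.0351, 0.006], [0.4772, -0.0557, 0.006], [0.388, -0.048, 0.006], [0.3952, 0.0425, 0.006]] [ 0.43619815 -0.00655001  0.006     ]
t: 0.93
tool_pos: [0.3713, 0.2211, 0.1537]
ee_rot: [[-0.005, -0.0, 1.0], [-1.0, -0.001, -0.005], [0.001, -1.0, -0.0]]
force: [1.1, 0.8, -1.3]
gripper_width: 0.0531
```

```bash
python3 -m jog '[[[6.19,2.2,3],0.8],[[6.19,2.2,3],0.8],[[6.19,2.2,3],0.8],[[6.19,2.2,3],0.8],[[6.19,2.2,3],0.8],[[6.19,2.2,3],0.8],[[6.19,2.2,3],0.8],[[6.19,2.2,3],0.8],[[6.19,2.2,3],0.8]]'
python3 - <<'E'
from rig import optics
import cv2,numpy as np
a=[optics.read_camera(n)["image"] for n in("scene","top")]
cv2.imwrite("pics/p3.png",np.hstack([cv2.resize(a[0][100:300,150:350],(400,400)),cv2.resize(a[1][170:340,200:370],(400,400))]))
E
```

```text
t: 1.68
tool_pos: [0.4451, 0.0668, 0.099]
ee_rot: [[-0.087, -0.0, 0.996], [-0.996, -0.001, -0.087], [0.001, -1.0, -0.0]]
force: [-0.9, -0.2, -0.1]
gripper_width: 0.0529
```

View pics/p3.png

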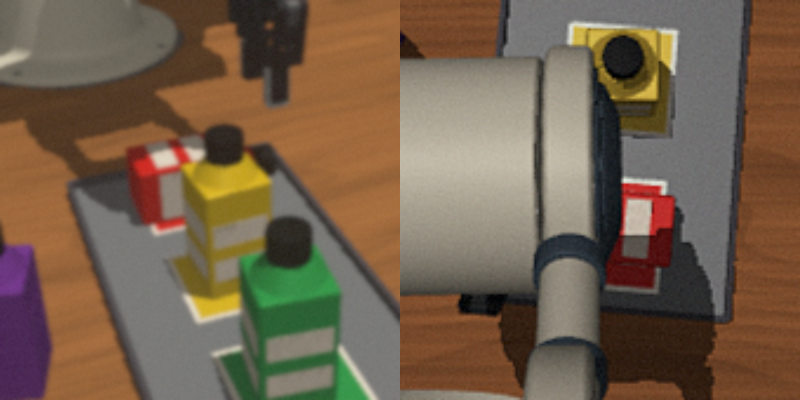

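The gripper (left panel, around (270,90)) hangs above the cap at (262,158). The arm blocks the top view. I'll descend and pinch.

```bash
python3 -m jog '[[[0,1,0],0],[[0,2,0],0],[[0,2.7,0],0],[[0,3.1,0],0],[[0,3.35,0],0],[[0,3.35,0],0],[[0,3.35,0],0]]'
python3 -m jog '[[[0,0,0],0],[[0,0,0],0],[[0,0,0],0],[[0,0,0],0],[[0,0,0],0],[[0,0,0],0]]' 0 20
python3 - <<'E'
from rig import optics
import cv2,numpy as np
a=[optics.read_camera(n)["image"] for n in("scene","top")]
cv2.imwrite("pics/p4.png",cv2.resize(a[0][100:250,170:350],(720,600)))
E
```

```text
t: 2.37
tool_pos: [0.4453, 0.0671, 0.0156]
ee_rot: [[-0.086, 0.0, 0.996], [-0.996, -0.001, -0.086], [0.001, -1.0, 0.0]]
force: [0.7, 0.5, -0.1]
gripper_width: 0.0532
t: 2.87
tool_pos: [0.4458, 0.0673, 0.0164]
ee_rot: [[-0.086, 0.002, 0.996], [-0.996, -0.001, -0.086], [0.001, -1.0, 0.002]]
force: [-0.5, 3.7, 7.1]
gripper_width: 0.0291
```

View pics/p4.png

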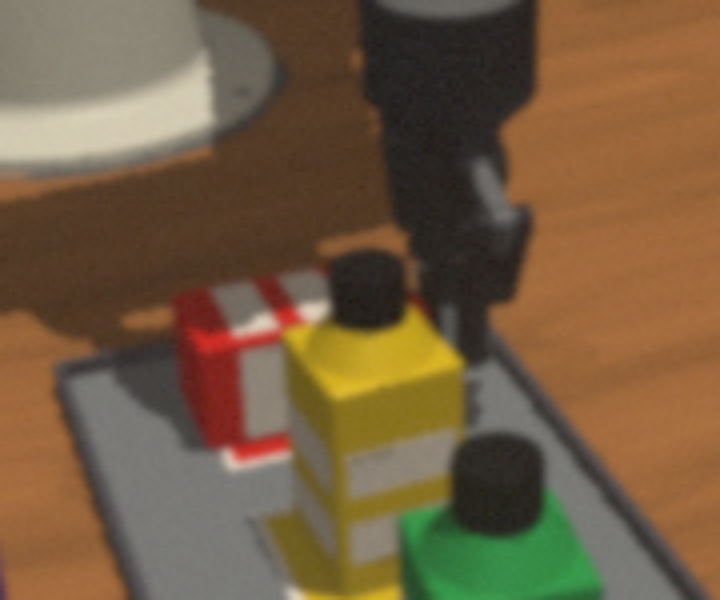

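```bash
python3 -m jog '[[[0.12,-0.4,0],0],[[0.25,-0.8,0],0],[[0.45,-1.23,0],0],[[0.65,-1.6,0],0],[[0.9,-1.95,0],0],[[1.2,-2.3,0],0],[[1.2,-2.3,0],0]]'
python3 - <<'E'
from rig import optics
import cv2,numpy as np
from h import *
c=optics.read_camera("scene");im=c["image"]
cv2.imwrite("pics/p5.png",cv2.resize(im[70:250,170:350],(600,600)))
P=cloud(c);m=(im[...,2]>120)&(im[...,1]<60)&(P[...,0]<.5)&(P[...,0]>.38)&(abs(P[...,1])<.12)&(P[...,2]>.009)
print(m.sum(),np.percentile(P[m],[2,50,98],axis=0).round(3))
E
```

```text
t: 3.55
tool_pos: [0.4436, 0.0363, 0.0753]
ee_rot: [[-0.087, 0.004, 0.996], [-0.996, -0.001, -0.087], [0.001, -1.0, 0.004]]
force: [0.3, 1.4, -2.5]
gripper_width: 0.0292
715 [[ 0.432 -0.081  0.018]
 [ 0.462 -0.044  0.063]
 [ 0.467 -0.001  0.099]]
```

View pics/p5.png

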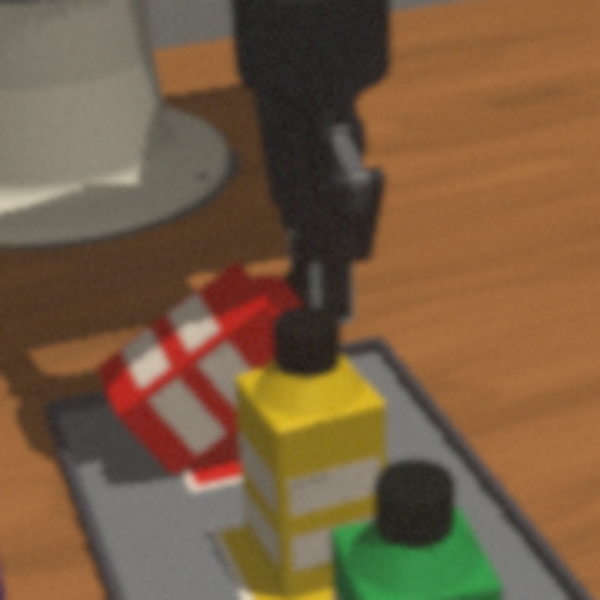

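```bash
python3 -m jog '[[[0.4,-0.3,0],0],[[0.85,-0.65,0],0],[[1.35,-0.95,0],0],[[1.75,-1.12,0],0],[[2.15,-1.26,0],0],[[2.6,-1.38,0],0],[[3.0,-1.45,0],0],[[3.45,-1.48,0],0],[[3.87,-1.48,0],0],[[3.87,-1.48,0],0]]'
python3 - <<'E'
from rig import optics
import cv2,numpy as np
from h import *
c=optics.read_camera("scene");im=c["image"]
cv2.imwrite("pics/p6.png",cv2.resize(im[50:250,150:350],(600,600)))
E
```

```text
t: 4.43
tool_pos: [0.4349, -0.0612, 0.1115]
ee_rot: [[-0.089, 0.003, 0.996], [-0.996, -0.001, -0.089], [0.001, -1.0, 0.003]]
force: [0.6, -0.4, -4.4]
gripper_width: 0.0295
```

View pics/p6.png

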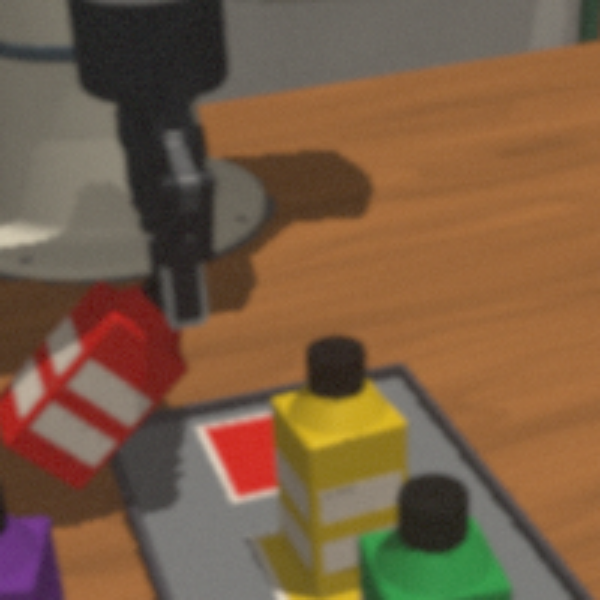

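The bottle turned to about 40° and then stuck in the pads by friction. It is now lifted off past the tray's right side. A quick diagonal bob (up and towards -y) should swing the base further down.

```bash
cat > look.py <<'E'
import sys,cv2,numpy as np
from rig import optics
from h import *
c=optics.read_camera("scene");im=c["image"]
cv2.imwrite(sys.argv[1],im)
P=cloud(c);m=(im[...,2]>90)&(im[...,1]<60)&(P[...,0]<.51)&(P[...,0]>.38)&(abs(P[...,1])<.2)&(P[...,2]>.015)&(P[...,2]<.2)
q=P[m];f=q[q[:,0]>np.percentile(q[:,0],40)]
print(m.sum(),np.percentile(q,[1,50,99],axis=0).round(3).tolist())
r=cv2.minAreaRect((f[:,1:]*1000).astype(np.float32));print("rect yz mm",r)
E
python3 -m jog '[[[1.1,-1.2,0],0],[[2.2,-2.4,0],0],[[2.2,-2.4,0],0],[[1.1,-1.2,0],0],[[0,0,0],0],[[1.1,-1.2,0],0],[[2.2,-2.4,0],0],[[1.1,-1.2,0],0],[[0,0,0],0],[[0,0,0],0]]'
python3 look.py pics/p7.png
```

```text
t: 5.32
tool_pos: [0.4342, -0.0578, 0.1087]
ee_rot: [[-0.09, 0.001, 0.996], [-0.996, 0.001, -0.09], [-0.001, -1.0, 0.001]]
force: [-2.4, 0.2, -2.9]
gripper_width: 0.0295
1346 [[0.409, -0.126, 0.017], [0.457, -0.086, 0.092], [0.462, -0.048, 0.121]]
rect yz mm ((-84.5901107788086, 65.74906921386719), (101.5518798828125, 53.46486282348633), 65.51699829101562)
```

View pics/p7.png

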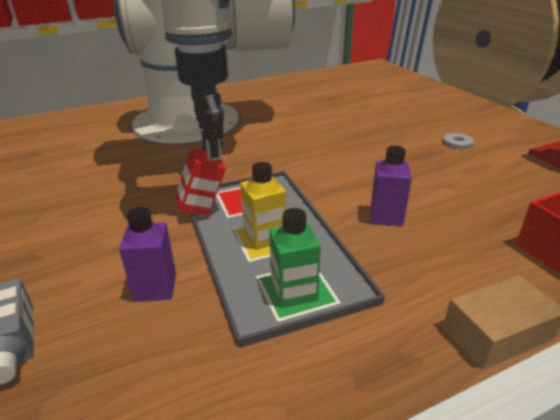

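The bob took the bottle (at (200,185)) to about 65°, and yellow and green are untouched. I'll bob again.

```bash
python3 -m jog '[[[1.1,-1.2,0],0],[[2.2,-2.4,0],0],[[2.2,-2.4,0],0],[[1.1,-1.2,0],0],[[0,-0.2,0],0],[[1.1,-1.2,0],0],[[2.2,-2.4,0],0],[[1.1,-1.2,0],0],[[0,-0.4,0],0],[[0,-0.4,0],0]]'
python3 look.py pics/p8.png
```

```text
t: 6.2
tool_pos: [0.4321, -0.0561, 0.1177]
ee_rot: [[-0.088, -0.004, 0.996], [-0.996, 0.002, -0.088], [-0.002, -1.0, -0.004]]
force: [-1.7, -0.2, -3.4]
gripper_width: 0.0291
1229 [[0.41, -0.079, 0.017], [0.456, -0.058, 0.094], [0.462, -0.026, 0.122]]
rect yz mm ((-51.755218505859375, 65.18527221679688), (53.47473907470703, 101.41497039794922), 1.8328206539154053)
```

```bash
python3 -m jog '[[[-0.15,0,0],0],[[-0.4,0,0],0],[[-0.75,0,0],0],[[-1.1,0,0],0],[[-1.45,0,0],0],[[-1.75,0,0],0],[[-1.95,0,0],0],[[-2.05,0,0],0],[[-2.05,0,0],0],[[-2.05,0,0],0]]'
python3 look.py pics/p9.png
```

```text
t: 7.08
tool_pos: [0.4371, -0.0061, 0.1188]
ee_rot: [[-0.086, -0.003, 0.996], [-0.996, 0.001, -0.086], [-0.001, -1.0, -0.003]]
force: [-0.1, -0.8, -2.9]
gripper_width: 0.0296
859 [[0.414, -0.029, 0.019], [0.459, -0.016, 0.103], [0.466, 0.02, 0.123]]
rect yz mm ((-3.595491409301758, 66.59375), (50.90553665161133, 100.41860961914062), 0.6010053157806396)
```

View pics/p9.png

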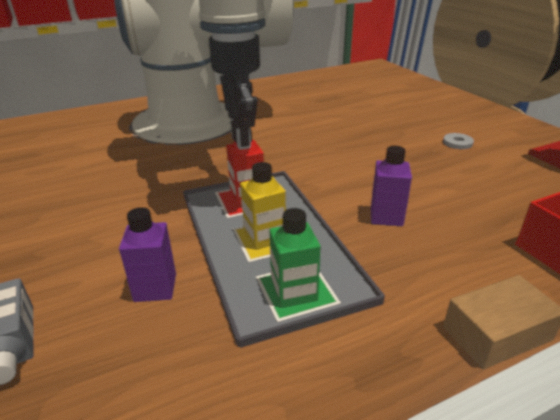

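The bottle hangs upright at (243,175) above its red square. Next I'll lower it slowly until it touches the floor.

```bash
python3 -m jog '[[[0,0.06,0],0],[[0,0.12,0],0],[[0,0.18,0],0],[[0,0.24,0],0],[[0,0.3,0],0],[[0,0.3,0],0]]'
python3 -m jog '[[[0,0.04,0],0],[[0,0.08,0],0],[[0,0.12,0],0],[[0,0.12,0],0]]'
```

```text
t: 7.63
tool_pos: [0.4369, -0.0063, 0.111]
ee_rot: [[-0.086, -0.003, 0.996], [-0.996, 0.002, -0.086], [-0.001, -1.0, -0.004]]
force: [-0.3, -0.1, -3.1]
gripper_width: 0.0288
t: 7.97
tool_pos: [0.4372, -0.0061, 0.1089]
ee_rot: [[-0.086, -0.002, 0.996], [-0.996, 0.002, -0.086], [-0.002, -1.0, -0.002]]
force: [-5.1, 3.1, 24.4]
gripper_width: 0.0292
```

```bash
python3 -m jog '[[[0,-0.04,0],0],[[0,-0.06,0],0],[[0,-0.06,0],0]]'
python3 look.py pics/p10.png
```

```text
t: 8.22
tool_pos: [0.4373, -0.0061, 0.1104]
ee_rot: [[-0.086, -0.002, 0.996], [-0.996, 0.002, -0.086], [-0.001, -1.0, -0.002]]
force: [0.7, -1.1, -4.1]
gripper_width: 0.0289
773 [[0.414, -0.028, 0.018], [0.459, -0.016, 0.098], [0.466, 0.021, 0.117]]
rect yz mm ((-2.3696441650390625, 63.10544204711914), (51.14606857299805, 95.26919555664062), 0.9989914298057556)
```

Contact is confirmed and the bottle is less than 1.5 mm above the floor. I'll go back down 1 mm, release, and retreat upwards.

```bash
python3 -m jog '[[[0,0.04,0],0],[[0,0.04,0],0]]'
python3 -m jog '[[[0,0.04,0],0],[[0,0.0,0],0],[[0,0,0],0],[[0,0,0],0],[[0,0,0],0]]' 62
python3 -m jog '[[[0,-0.5,0],0],[[0,-1.3,0],0],[[0,-2.5,0],0],[[0,-4,0],0],[[0,-5,0],0],[[-1.5,-5,0],0],[[-3,-5,0],0],[[-4.5,-5,0],0],[[-6,-5,0],0],[[-7,-5,0],0]]'
python3 -m jog '[[[-1.5,0,0],0],[[-3,0,0],0],[[-4.5,0,0],0],[[-4.5,0,0],0]]'
python3 look.py pics/p11.png
python3 - <<'E'
from rig import optics
import cv2
from h import *
c=optics.read_camera("top");im=c["image"];P=cloud(c)
for n,(x,y) in dict(r=(.436,-.0065),y=(.559,-.0185),g=(.684,-.028)).items():
    m=(abs(P[...,2]-.134)<.008)&(abs(P[...,0]-x)<.05)&(abs(P[...,1]-y)<.05);print(n,m.sum(),P[m].mean(0).round(3))
c0=dict(np.load("top0.npz"));P=cloud(c0)
for n,(x,y) in dict(y=(.559,-.0185),g=(.684,-.028)).items():
    m=(abs(P[...,2]-.134)<.008)&(abs(P[...,0]-x)<.05)&(abs(P[...,1]-y)<.05);print("before",n,m.sum(),P[m].mean(0).round(3))
cv2.imwrite("pics/p12.png",np.hstack([cv2.resize(cv2.imread("pics/p11.png")[100:320,130:350],(400,400)),cv2.resize(im[100:310,190:400],(400,400))]))
E
```

```text
t: 8.43
tool_pos: [0.4373, -0.006, 0.1093]
ee_rot: [[-0.086, -0.002, 0.996], [-0.996, 0.002, -0.086], [-0.002, -1.0, -0.002]]
force: [-0.9, 2.5, 5.5]
gripper_width: 0.0293
t: 8.85
tool_pos: [0.4373, -0.006, 0.1093]
ee_rot: [[-0.086, -0.002, 0.996], [-0.996, 0.002, -0.086], [-0.002, -1.0, -0.002]]
force: [0.2, 0.6, 0.5]
gripper_width: 0.0531
t: 9.68
tool_pos: [0.4525, 0.1709, 0.2347]
ee_rot: [[-0.086, -0.002, 0.996], [-0.996, 0.002, -0.086], [-0.002, -1.0, -0.002]]
force: [0.3, -0.8, 0.8]
gripper_width: 0.0532
t: 10.02
tool_pos: [0.4625, 0.2884, 0.2349]
ee_rot: [[-0.082, -0.001, 0.997], [-0.997, 0.004, -0.082], [-0.004, -1.0, -0.001]]
force: [-0.5, -1.0, -0.4]
gripper_width: 0.0533
855 [[0.413, -0.027, 0.017], [0.457, -0.012, 0.1], [0.465, 0.024, 0.117]]
rect yz mm ((-17.601884841918945, 70.13603210449219), (101.15132141113281, 48.53062438964844), 57.20840835571289)
r 263 [0.436 0.001 0.137]
y 256 [ 0.554 -0.019  0.137]
g 257 [ 0.685 -0.032  0.136]
before y 255 [ 0.554 -0.019  0.137]
before g 252 [ 0.685 -0.032  0.136]
```

View pics/p12.png

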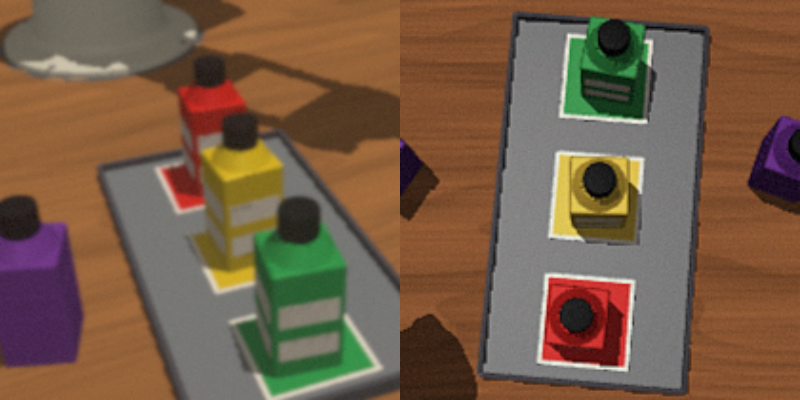

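```bash
python3 -c "
from rig import r;r.finish_job()"
```

```text
the job is handed in; nothing more can be done
```

The red bottle now stands upright, cap up, on its red square. The gripper has let go and moved clear, and the job was handed in at about 10 s of robot time.

**How it went:** The tool can't tilt, so I pinched the cap at 20 N and raised it along an arc to let the bottle pivot between the pads. Friction stopped it at about 40°, with the bottle hanging past the right side of the tray. Two quick bobs with the arm swung it the rest of the way to upright. I then carried it back over the square, lowered it and released it.

**Last checks:**
- **Red bottle:** the top camera puts the cap centre at (0.436, 0.001), about 7–8 mm from my estimate of the square's centre at (0.436, -0.0065). The cap top measured z = 0.137, against an expected 0.136 for a bottle standing on the tray floor.
- **Yellow and green bottles:** both measured at the same positions before and after, to the millimetre.
- **Contact force:** it peaked at about 24 N when the bottle first touched the floor. I backed off and touched down again at about 5 N before opening the fingers.

**One check disagreed:** the final rectangle fit in the side view gave 57°. The yellow bottle hides part of the red one in that view, and the pictures and cap height clearly show it upright, so I discounted the fit.

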